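# Move the safety cap from the empty tablet tub to the refill tub

## Task

The tub with the safety cap on is empty, and the open one beside it is the new refill of dishwasher tablets. Squeeze in both side tabs of the cap, turn it anticlockwise and lift it off; then set it on the refill tub, press it down and turn it clockwise as far as it goes, so that it is locked with both tabs sprung out again. Feel for its stop and only tighten it lightly, never forcing the cap against either tub, and leave everything else on the worktop where it is.

Things in the scene. Friction and masses are not known exactly. Their poses are not given: they have to be found in the camera images.
- cap: grey safety cap, a fluted drum 58 mm across, locked on tub_a at the start, about 90 g. Origin: on its axis at the skirt's underside, z up; top 29.5 mm above. On its own +y and -y a flat squeeze tab. Inside, on its own +x and -x, two lugs 28 degrees long, and a spring liner that bears on the neck's rim. Half a turn makes no difference
- cap_top (a point): middle of the cap's flat top, 29.5 mm above its origin; same axes. The tabs reach from 34 mm to 5 mm below this height, 18 mm wide; an 11 mm wide tooth hangs from each to 38 mm below, ahead of the tub's rib. Gripping with 23 to 30 N holds both tabs at their stops (60 mm across) and is enough to turn, press and carry the cap
- cap_tab_left (a joint): how far the tab on the cap's +y side is pushed straight in, m: 0 sprung out, 0.0028 clears the rib, 0.0045 at its stop. Stiff spring: 7 N to start, 16 N to clear the rib, 21 N at the stop. The outer faces of the two tabs are 69 mm apart when free
- cap_tab_right (a joint): the same for the tab on the cap's -y side. The squeezed cap turns with under 0.15 N m; lightly hand-tight, 0.2 to 0.4 N m at the end stop, is enough, and over 0.6 N m (or 40 N between cap and tub in all) is forcing it
- tub_a: the empty white tub, told by the cap on it; fixed, wedged in a black suction-foot jar holder. Origin: on the worktop under its axis, z up. Foot 106 mm across, small lever to its own -x; tub 78 mm across, flat shoulder at 82 mm, neck 38 mm across, rim bevelled. When the cap is locked its origin is 93 mm above this one and its x axis lies along the tub's x axis (either way round)
- tub_a_neck (a point): centre of the empty tub's rim, 116 mm above its origin; same axes. Tabs squeezed, the cap turns anticlockwise (seen from above) off the tub, and lifts off freely 30 to 140 degrees past locked; its liner helps with 5 N. Without squeezing it meets the ribs after 2 degrees
- tub_b: the refill tub, told by its open neck with tablets in it; same size and holder as tub_a, fixed, but its neck and shoulder stand turned up to 24 degrees either way from this frame. Both: two shoulder ribs, 32 to 35 mm from the axis, up to 89 mm high, 12 to 19 degrees anticlockwise of the tub's +y and -y (fingertips must pass above); two neck lugs on +x and -x, 28 degrees long, undersides at 100 mm
- tub_b_neck (a point): centre of the refill tub's open rim, 116 mm above its origin; same axes. The cap goes on 32 to 138 degrees anticlockwise of its locked angle, 2 mm loose all round; it first rests on its liner 2.3 mm too high. Press it 2 to 4 mm down (5 N at 2 mm, 9 N at 4, then hard) while turning it clockwise under the lugs to a rigid end stop, to be felt: short of it the tabs do not lock
- salt_shaker: white glazed salt shaker with a steel top, 36 mm across, 74 mm tall; bystander, leave alone. Origin: centre of its underside
- pepper_shaker: white glazed pepper shaker with a steel top, 35 mm across, 74 mm tall; bystander, leave alone. Origin: centre of its underside
- sauce_box: small carton of stock cubes, 30 x 45 x 58 mm tall; bystander, leave alone. Origin: centre of its underside
- mug_a: white mug, 83 mm across the body, 86 mm tall; bystander, leave alone. Origin: centre of its underside
- oil_bottle: white shaker bottle with a wooden top, 56 mm across, 129 mm tall; bystander, leave alone. Origin: centre of its underside

How it is judged:
On the way, in this order (a step that is already met when the one before it is completed fails the run):
1. both tabs are squeezed in and the cap is turned more than 20 degrees on the empty tub (value of joint each of cap_tab_left, cap_tab_right above 0.0022 m and angle between the x axis of cap and the x axis of tub_a, either way round above 0.35 rad and horizontal distance between cap and tub_a below 0.006 m), for 0.05 s.
2. the cap is lifted clear of the empty tub (z of cap in the frame of tub_a above 0.125 m), for 0.05 s.
At the end, for the whole second after the job is handed in: the cap sits level and at rest on the refill tub, within 4 mm of its axis, drawn fully down under the lugs (its origin less than 93.7 mm above the tub's; 93 mm when home) and locked with both tabs sprung out (under 1.2 mm in) (horizontal distance between cap and tub_b below 0.004 m and z of cap in the frame of tub_b below 0.0937 m and angle between cap's own z axis and vertical below 0.06 rad and value of joint each of cap_tab_left, cap_tab_right below 0.0012 m and linear speed of cap below 0.01 m/s); the robot touches nothing.
It fails at once if the cap is forced against the empty tub (over 40 N) (contact force between cap and tub_a above 40 N).
It fails at once if the cap is forced against the refill tub (over 40 N) (contact force between cap and tub_b above 40 N).
It fails at once if a bystander is moved by more than 15 mm (distance of any of salt_shaker, pepper_shaker, sauce_box, mug_a, oil_bottle from where it was at the start of the episode above 0.015 m).
It also fails if it takes over 67 s, if anything falls off the work surface, if the arm or the gripper's body presses on something with over 40 N, if the wrist force passes 120 N, or if a joint passes its speed limit or range.

## Robot

A 6-joint arm with a two-finger parallel gripper is mounted at the origin on a cart in front of the work surface, level with it; the furniture and walls round the work are solid. World frame = base frame: x ahead of the robot, y to its left, z up, the work surface at z = 0. Lengths are in m, angles in rad, forces in N, time in s.
With the tool pointing down it reaches from about 0.35 to 0.775 m from the base axis. Payload 7.3 kg.
Tool frame: the origin (TCP) lies on the centre line of the jaws, within the pads' length; the fingertips stand 17 mm ahead of it and the grasp point (between the pads) lies 2 mm behind it (robot.tip_extent is the distance from the TCP to the fingertips, in m); z points along the fingers, y is the line along which they close (so a half turn about z gives the same grasp; the last joint's range is limited). The gripper opens to 92 mm and grips with 3 to 60 N. Pads are 19 mm wide; open, the fingers measure 130 mm over their backs; the gripper's body (75 mm by 190 mm) begins 47 mm behind the grasp point.
Start: joints at [-1.375, 0.342, 1.524, -0, 1.275, -0.146], TCP at [0.176, -0.495, 0.244] pointing down, gripper open.
Joint ranges: [-2.53, 2.53], [-0.77, 2.02], [0.04, 2.7], [-1, 4.14], [0.28, 2.66], [-3.11, 3.11]. Speed limits (rad/s): [2.57, 2.57, 3.14, 3.14, 3.14, 3.14].

## Interface

Orientations are given as [roll, pitch, yaw] about the fixed x, y, z axes, in that order (R = Rz(yaw) Ry(pitch) Rx(roll)).
In Python, from cell import robot gives the robot as it stands.
- The arm moves only by the tool step_arm, never from a script. Its argument "motion" is a list of rows, each a list of 2 entries, a list of its own where there are three numbers: the shift along the tool's x, y, z in units of 60 mm (1.0 is 60 mm), then the turn about the tool's z in rad. In form: [[[x, y, z], spin], ...]. A call has 1 to 10 rows; each row is the pose to reach, as a shift and turn from the pose commanded when the call began, along the tool's axes at that moment; what a row does not reach only later rows make up. A row lasts 1/8 s, in which the tool goes at most 62.5 mm and 10.7 degrees, less where a joint would pass 70% of its speed; a pose out of reach is approached as far as the arm can. A call with a gripper value outside its range is refused whole. "hand" is the closure in counts, from 0 (fully open) to 255 (shut), set as the call begins (left out, the last holds). The fingers move at their own pace and stop on an object; "squeeze" is the grip in N (left out, the last holds). Time passes only in rows, so rows that repeat a pose let the fingers close. It gives the time, the measured TCP pose, the force, the opening and the grip force at its end, in the units of the state.
- robot.observe(): the state, without advancing time (a new reading comes with each control period).
- robot.read_camera(name): name is "scene" or "side" or "wrist"; returns a dict with "pixels" (400x640x3 uint8, red, green, blue), "intrinsics" (3x3 intrinsics, pixels), "xyz" and "rotation" of the camera in the world; the wrist camera has in their place "T_tool_cam" (4x4, takes a point from camera to tool coordinates, whose origin is the TCP and whose axes are the flange's). Camera axes: x right, y up, looking along -z (the intrinsics and any distortion apply to the point x, -y, -z); pixel columns grow to the right and rows downward; lengths in m; the calibration is good to about 2 mm. A picture is of the moment at which its call begins: read the wrist's pose just before it. There is no depth.
- robot.hand_in(): hands the job in; it is judged then, once.
The state is a dict: "time": time; "qpos": joint angles; "qvel": joint speeds; "joint_efforts": joint torques, N m; "tool_pos": TCP position; "tool_rot": TCP orientation; "contact_force": force on the tool from outside, world axes, zero at the start; "torque": the same for the moment, N m; "opening": finger opening in m; "grip_force": force on a finger pad.
Only numpy, scipy, OpenCV 4.12 (cv2) and the standard library are available. Lean on these libraries where they do the work, as an engineer would, in place of code of your own. Each camera call takes 0.05 s, during which the arm holds its last target. There are 200 camera calls.

## Working session

There is one attempt and no reset: what is moved stays moved. The work goes in short steps, Python scripts to look and compute and a tool call to move; the robot and the scene stay as the last step left them, time stands still between calls to the robot, and variables do not carry over. Pictures are saved under pics/ and viewed, at most 10 in all, crops included, and the job is handed in when it is done.

Besides the shell and the picture viewer there is one more tool, called after "Emit:" by a JSON object that holds its "method" and its "body". step_arm: Moves the arm, as the interface text tells. Its arguments: {"type":"object","properties":{"motion":{"type":"array"},"hand":{"type":"number"},"squeeze":{"type":"number"}},"required":["motion"]}

```bash
mkdir -p pics
cat > h.py <<'E'
import numpy as np, cv2
from cell import robot
from scipy.spatial.transform import Rotation as R
def cam(name):
    s=robot.observe(); c=robot.read_camera(name)
    K=np.array(c["intrinsics"])
    if name=="wrist":
        T=np.array(c["T_tool_cam"]); Rt=R.from_euler('xyz',s["tool_rot"]).as_matrix()
        p=Rt@T[:3,3]+np.array(s["tool_pos"]); r=Rt@T[:3,:3]
    else:
        p=np.array(c["xyz"]); r=np.array(c["rotation"])
        if r.shape!=(3,3): r=R.from_euler('xyz',r).as_matrix()
    return np.array(c["pixels"]),K,p,r,c
def save(n,name):
    px,K,p,r,c=cam(name); cv2.imwrite(f"pics/{n}.png",px[:,:,::-1]); np.savez(f"pics/{n}.npz",K=K,p=p,r=r,px=px)
    return c
def ray(n,u,v):
    d=np.load(f"pics/{n}.npz"); q=np.linalg.inv(d["K"])@[u,v,1]
    return d["p"],d["r"]@(q*[1,-1,-1])
def atz(n,u,v,z):
    p,d=ray(n,u,v); return p+d*(z-p[2])/d[2]
def proj(n,P):
    d=np.load(f"pics/{n}.npz"); q=(np.asarray(P)-d["p"])@d["r"]*[1,-1,-1]; q=q@d["K"].T; return q[...,:2]/q[...,2:]
E
python3 - <<'E'
from h import *
for n in ["scene","side","wrist"]:
    c=save(n+"0",n); print({k:v for k,v in c.items() if k!="pixels"})
print(robot.observe())
a=[cv2.imread(f"pics/{n}0.png") for n in ["scene","side"]]
cv2.imwrite("pics/both.png",cv2.resize(np.vstack(a),None,fx=0.75,fy=0.75))
E
```

```text
{'intrinsics': array([[360.96015819,   0.        , 314.84032488],
       [  0.        , 360.96015819, 196.85771397],
       [  0.        ,   0.        ,   1.        ]]), 'xyz': array([0.12570143, 0.96213997, 0.42354173]), 'rotation': array([ 1.18314915, -0.00424024, -2.61236479])}
{'intrinsics': array([[517.32556441,   0.        , 319.14555365],
       [  0.        , 517.32556441, 201.74778892],
       [  0.        ,   0.        ,   1.        ]]), 'xyz': array([ 0.46386303, -0.70775498,  0.68089879]), 'rotation': array([ 1.05315155,  0.01408234, -0.10594223])}
{'intrinsics': array([[299.28416481,   0.        , 317.65300096],
       [  0.        , 299.28416481, 200.49462994],
       [  0.        ,   0.        ,   1.        ]]), 'T_tool_cam': array([[-4.58422023e-04,  9.54764789e-01,  2.97361712e-01,
         8.16219612e-02],
       [ 9.99998623e-01, -3.65220833e-05,  1.65889343e-03,
        -6.98605568e-04],
       [ 1.59471331e-03,  2.97362063e-01, -9.54763458e-01,
        -1.41402193e-01],
       [ 0.00000000e+00,  0.00000000e+00,  0.00000000e+00,
         1.00000000e+00]])}
{'time': 0.15, 'qpos': array([-1.37501907e+00,  3.42540737e-01,  1.52476583e+00,  9.12867473e-06,
        1.27540097e+00, -1.45952982e-01]), 'qvel': array([-0.0002843 , -0.0006657 , -0.00242612, -0.00069558,  0.00093662,
        0.00022673]), 'joint_efforts': array([ 1.19402514e-03, -4.31469798e+01, -2.44353515e+01,  7.18470477e-02,
        5.37835888e-02, -8.87195188e-05]), 'tool_pos': array([ 0.17593008, -0.49435616,  0.24322708]), 'tool_rot': array([-3.14049089e+00, -1.70782141e-04,  3.41727485e-01]), 'contact_force': array([-0.47795874,  0.53803258,  0.05780878]), 'torque': array([-0.00616935, -0.00497637,  0.04485857]), 'grip_force': 0.0, 'opening': 0.09196163786539947}
```

View pics/both.png

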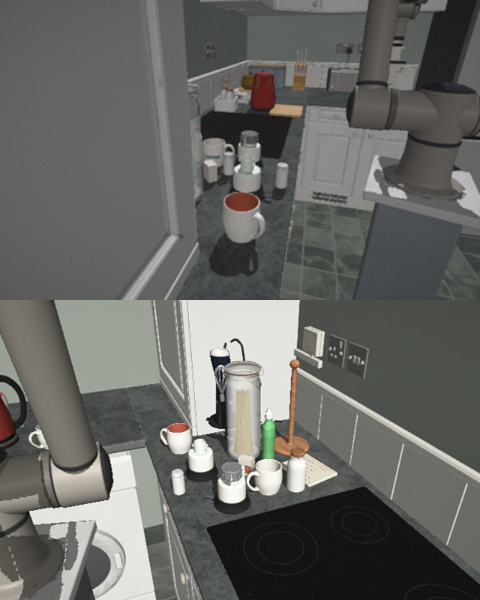

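The side view shows the capped tub near full-res (308,245), the open one near (268,212), with the shakers, mug and box around them. I'll enlarge it.

Run:
```python
from h import *
a=cv2.imread("pics/side0.png")[165:290,210:420]; b=cv2.imread("pics/scene0.png")[160:270,250:400]
a=cv2.resize(a,(800,476),interpolation=cv2.INTER_CUBIC)
cv2.imwrite("pics/sidec.png",a)
print(atz("side0",308,217,.1225),atz("side0",268,190,.116),atz("side0",308,255,.0),atz("side0",268,224,.0))
```

```text
[0.53003995 0.20769324 0.1225    ] [0.44970007 0.34944294 0.116     ] [0.53021332 0.24447326 0.        ] [0.44319081 0.38805362 0.        ]
```

View pics/sidec.png

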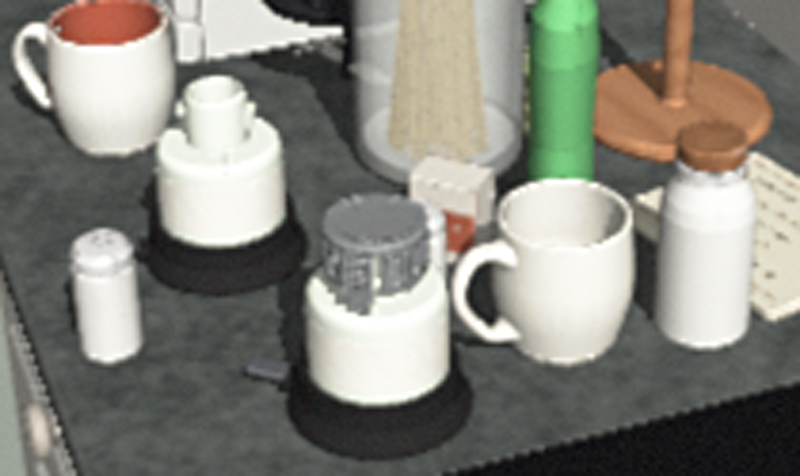

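Run:
```python
from h import *
f=lambda u,v,z: atz("side0",210+u/3.81,165+v/3.81,z)
ct=f(376,220,.1225); print("cap",ct, "rim",f(215,92,.116)); 
l=f(262,371,.01); print("lever",l, np.degrees(np.arctan2(*(ct-l)[1::-1])))
print("tubB bits",f(143,243,.01), f(185,108,.103),f(250,108,.103))
print("salt",f(108,355,0),"mug handle",f(480,265,.05),"box",f(452,165,.058))
s=robot.observe(); Rt=R.from_euler('xyz',s["tool_rot"]).as_matrix()
for tgt in [[ct[0],ct[1],.27]]:
    print(Rt.T@(np.array(tgt)-s["tool_pos"])/.06)
```

```text
cap [0.52947119 0.18510247 0.1225    ] rim [0.44617406 0.35409829 0.116     ]
lever [0.46363151 0.21107417 0.01      ] -21.52768956693798
tubB bits [0.39400108 0.35653652 0.01      ] [0.42713627 0.36016093 0.103     ] [0.46669137 0.35492412 0.103     ]
salt [0.37417359 0.25190997 0.        ] mug handle [0.59367229 0.24406214 0.05      ] box [0.58988313 0.34672437 0.058     ]
[ 9.34666394 -8.69537478 -0.43503911]
```

Emit:
{"method": "step_arm", "body": {"motion": [[[0.7, -0.65, -0.1], -0.18], [[1.4, -1.3, -0.2], -0.36], [[2.1, -1.95, -0.3], -0.54], [[2.8, -2.6, -0.4], -0.72], [[3.5, -3.25, -0.5], -0.9], [[4.2, -3.9, -0.6], -1.08], [[4.9, -4.55, -0.7], -1.26], [[5.6, -5.2, -0.7], -1.44], [[6.3, -5.85, -0.7], -1.62], [[7.0, -6.5, -0.7], -1.8]], "hand": 0, "squeeze": 26}}

```text
time: 1.4
tool_pos: [0.4415, 0.0155, 0.2857]
tool_rot: [3.141, 0.0, 2.148]
contact_force: [1.2, -0.7, 0.3]
opening: 0.0919
grip_force: 0.0
```

```bash
cat >> h.py <<'E'
def go(t,yaw=None):
    s=robot.observe(); Rt=R.from_euler('xyz',s["tool_rot"]).as_matrix()
    print("t",s["time"],"shift",(Rt.T@(np.array(t)-s["tool_pos"])/.06).round(3), "spin", None if yaw is None else -(yaw-s["tool_rot"][2]), "pos",s["tool_pos"].round(4),"rot",s["tool_rot"].round(4))
E
python3 -c "
from h import *
go([.46,.23,.30],2.77)"
```

```text
t 1.4 shift [ 2.828  2.209 -0.239] spin -0.6221188059968177 pos [0.4415 0.0155 0.2857] rot [3.1415e+00 4.0000e-04 2.1479e+00]
```

Emit:
{"method": "step_arm", "body": {"motion": [[[0.7, 0.55, -0.1], -0.16], [[1.4, 1.1, -0.2], -0.32], [[2.1, 1.65, -0.25], -0.48], [[2.8, 2.2, -0.25], -0.62], [[2.8, 2.2, -0.25], -0.62], [[2.8, 2.2, -0.25], -0.62]]}}

```text
time: 2.15
tool_pos: [0.461, 0.2261, 0.3002]
tool_rot: [-3.14, -0.001, 2.762]
contact_force: [0.5, -0.9, 0.6]
opening: 0.0919
grip_force: 0.0
```

Run:
```python
from h import *
save("w1","wrist"); print(robot.observe()["tool_pos"],robot.observe()["tool_rot"])
print(proj("w1",[[.5295,.185,.1225],[.446,.354,.116]]))
```

```text
[0.4611072  0.22554121 0.3004495 ] [-3.14072321e+00 -3.10090783e-04  2.76063498e+00]
[[305.78293582 249.43504092]
 [423.39931133 126.56671383]]
```

View pics/w1.png

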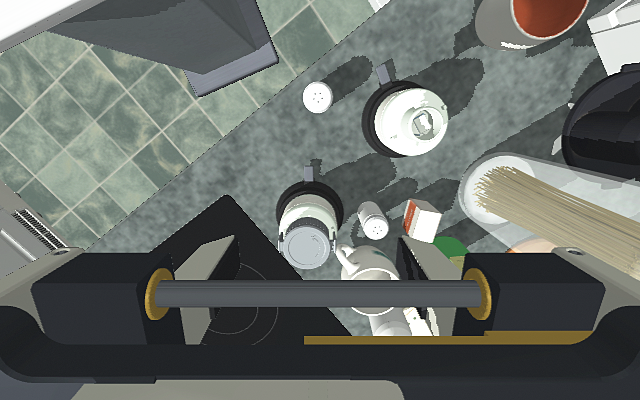

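Run:
```python
from h import *
a=cv2.imread("pics/w1.png")
x=cv2.resize(a[150:290,255:365],(440,560),interpolation=cv2.INTER_CUBIC)
y=cv2.resize(a[55:167,355:455-10],(350,436),interpolation=cv2.INTER_CUBIC)
o=np.zeros((560,800,3),np.uint8); o[:,:440]=x; o[:436,450:]=y
cv2.imwrite("pics/w1c.png",o)
```

```text
(no output)
```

View pics/w1c.png

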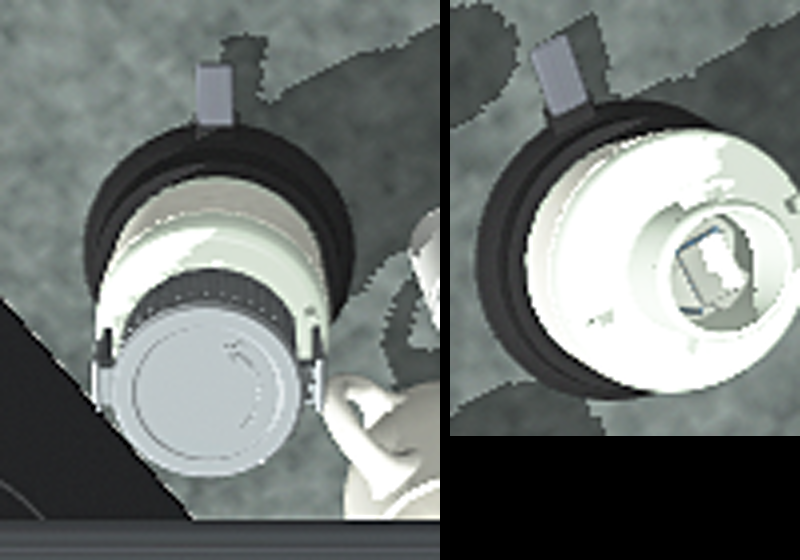

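Run:
```python
from h import *
L=lambda u,v,z: atz("w1",255+u/4-.5,150+v/4-.5,z)
B=lambda u,v,z: atz("w1",355+(u-450)/3.89-.5,55+v/3.89-.5,z)
ct=L(207,390,.1225); print("cap",ct)
ang=lambda d: np.degrees(np.arctan2(d[1],d[0]))
for z in (.01,.02): print("lever",ang(ct-L(213.5,65,z)), ang(L(214,120,z)-L(213.5,65,z)), np.linalg.norm((ct-L(213.5,65,z))[:2]))
a=L(98,372,.112);b=L(323,366,.112); print("tabs",ang(a-b),ang(a-b)+90-180, np.linalg.norm(a-b),(a+b)/2)
bt=B(727,270,.116); print("rim",bt)
for z in (.01,.02): print("leverB",ang(bt-B(553,42,z)), ang(B(570,100,z)-B(553,42,z)),np.linalg.norm((bt-B(553,42,z))[:2]))
print("ribs?",[(ang(B(u,v,.089)-bt),np.linalg.norm((B(u,v,.089)-bt)[:2])) for u,v in [(600,320),(690,345),(790,203)]])
go([*ct[:2],.2])
go([*ct[:2],.112],np.radians(180-21.5))
```

```text
cap [0.52678773 0.18671493 0.1225    ]
lever -21.19246829941762 -21.832355483628426 0.07518485994111236
lever -21.446985872050185 -21.83235548362849 0.07707052040588144
tabs -110.13952724879844 -200.13952724879846 0.06786685820556279 [0.52535629 0.18801576 0.112     ]
rim [0.4442641  0.35701116 0.116     ]
leverB 1.558016459973822 -0.8698106199191555 0.07605715100268523
leverB 3.2809715032429545 -0.869810619919215 0.07573787663447208
ribs? [(np.float64(-81.19675570410473), np.float64(0.031107637402346795)), (np.float64(-19.9709837220493), np.float64(0.023201054685213104)), (np.float64(102.32254667318273), np.float64(0.03101893698516699))]
t 2.2 shift [-1.257 -0.192  1.674] spin None pos [0.4611 0.2255 0.3004] rot [-3.1407e+00 -3.0000e-04  2.7606e+00]
t 2.2 shift [-1.258 -0.191  3.141] spin -0.0057118823910515815 pos [0.4611 0.2255 0.3004] rot [-3.1407e+00 -3.0000e-04  2.7606e+00]
```

Emit:
{"method": "step_arm", "body": {"motion": [[[-0.7, -0.1, 0.5], 0], [[-1.27, -0.19, 1.2], 0], [[-1.27, -0.19, 1.9], 0], [[-1.27, -0.19, 2.2], 0], [[-1.27, -0.19, 2.2], 0]]}}

```text
time: 2.82
tool_pos: [0.5272, 0.1858, 0.1675]
tool_rot: [-3.14, -0.003, 2.759]
contact_force: [-0.3, 0.0, 0.1]
opening: 0.0914
grip_force: 0.0
```

Run:
```python
from h import *
save("w2","wrist"); s=robot.observe(); print(s["tool_pos"],s["tool_rot"])
print(proj("w2",[[.5275,.1865,.1225],s["tool_pos"]]))
```

```text
[0.52790978 0.18626306 0.16888978] [-3.14115167e+00 -3.02132005e-04  2.75973831e+00]
[[317.12483386 232.97453978]
 [316.8434447  268.89067454]]
```

View pics/w2.png

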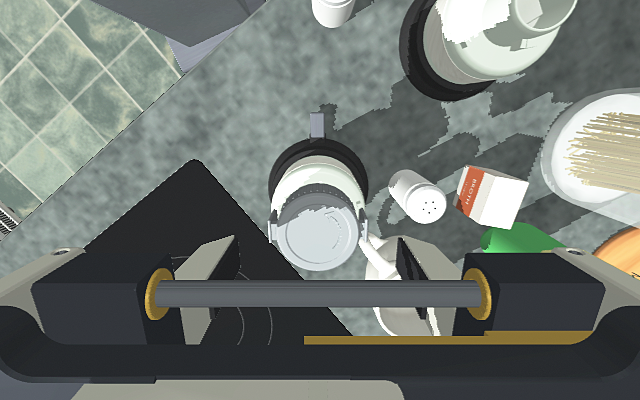

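Emit:
{"method": "step_arm", "body": {"motion": [[[0.02, 0.02, 0.5], 0], [[0.02, 0.02, 0.98], 0], [[0.02, 0.02, 0.98], 0], [[0.02, 0.02, 0.98], 0]]}}

```text
time: 3.38
tool_pos: [0.5282, 0.189, 0.1118]
tool_rot: [3.14, 0.003, 2.761]
contact_force: [0.7, 0.2, 0.9]
opening: 0.092
grip_force: 0.0
```

Emit:
{"method": "step_arm", "body": {"motion": [[[0, 0, 0], 0], [[0, 0, 0], 0], [[0, 0, 0], 0], [[0, 0, 0], 0]], "hand": 85, "squeeze": 5}}

```text
time: 3.88
tool_pos: [0.5269, 0.1872, 0.1105]
tool_rot: [-3.138, 0.001, 2.762]
contact_force: [-2.3, -8.9, 4.5]
opening: 0.0685
grip_force: 5.0
```

```bash
cat >> h.py <<'E'
def st():
    s=robot.observe(); Rt=R.from_euler('xyz',s["tool_rot"]).as_matrix()
    print("t",s["time"],"pos",s["tool_pos"].round(4),"rot",s["tool_rot"].round(3),"Ftool",(Rt.T@s["contact_force"]).round(2),"Tz tool",(Rt.T@s["torque"]).round(3),"open",s["opening"],"grip",s["grip_force"],"q6",s["qpos"][5])
E
python3 -c "
from h import *
st()"
```

```text
t 3.875 pos [0.5269 0.1872 0.1105] rot [-3.138e+00  1.000e-03  2.762e+00] Ftool [-1.16 -9.09 -4.49] Tz tool [ 1.358 -0.312 -0.137] open 0.06848712024106153 grip 5.001481873914599 q6 -0.9836769313023533
```

Emit:
{"method": "step_arm", "body": {"motion": [[[0, -0.015, 0], 0], [[0, -0.015, 0], 0], [[0, -0.015, 0], 0]]}}

```text
time: 4.25
tool_pos: [0.5268, 0.1869, 0.1105]
tool_rot: [-3.14, 0.001, 2.762]
contact_force: [-1.0, -5.7, 3.2]
opening: 0.0686
grip_force: 5.0
```

```bash
python3 -c "
from h import *
st()"
```

```text
t 4.25 pos [0.5268 0.1869 0.1105] rot [-3.140e+00  1.000e-03  2.762e+00] Ftool [-1.24 -5.68 -3.19] Tz tool [ 0.96  -0.313 -0.106] open 0.06863211600015774 grip 4.999554008245468 q6 -0.9850520631526976
```

Emit:
{"method": "step_arm", "body": {"motion": [[[0, -0.025, 0], 0], [[0, -0.025, 0], 0], [[0, -0.025, 0], 0]]}}

```text
time: 4.62
tool_pos: [0.5267, 0.1866, 0.1104]
tool_rot: [3.141, 0.001, 2.762]
contact_force: [0.7, -2.3, 5.0]
opening: 0.0689
grip_force: 5.0
```

```bash
python3 -c "
from h import *
st()"
```

```text
t 4.625 pos [0.5267 0.1866 0.1104] rot [3.141e+00 1.000e-03 2.762e+00] Ftool [-1.53 -1.88 -4.99] Tz tool [ 0.41  -0.417 -0.072] open 0.06890465305337014 grip 4.990171641111374 q6 -0.9871321083594545
```

Emit:
{"method": "step_arm", "body": {"motion": [[[0, -0.012, -0.01], 0], [[0, -0.012, -0.01], 0], [[0, -0.012, -0.01], 0], [[0, -0.012, -0.01], 0]], "hand": 140, "squeeze": 26}}

```text
time: 5.12
tool_pos: [0.5264, 0.1864, 0.1106]
tool_rot: [3.141, 0.001, 2.762]
contact_force: [2.1, 1.5, 1.5]
opening: 0.0599
grip_force: 25.9
```

```bash
python3 -c "
from h import *
st()"
```

```text
t 5.125 pos [0.5264 0.1864 0.1106] rot [3.141e+00 1.000e-03 2.762e+00] Ftool [-1.44  2.17 -1.52] Tz tool [-0.501 -0.641 -0.064] open 0.05987562564087129 grip 25.92896282672882 q6 -0.9881673709315836
```

Emit:
{"method": "step_arm", "body": {"motion": [[[0, 0, 0], -0.08], [[0, 0, 0], -0.16], [[0, 0, 0], -0.24], [[0, 0, 0], -0.32], [[0, 0, 0], -0.4], [[0, 0, 0], -0.4]]}}

```text
time: 5.88
tool_pos: [0.5251, 0.1858, 0.1104]
tool_rot: [-3.141, -0.002, -3.122]
contact_force: [-0.5, -0.0, 4.1]
opening: 0.0599
grip_force: 26.0
```

```bash
python3 -c "
from h import *
st()"
```

```text
t 5.875 pos [0.5251 0.1858 0.1104] rot [-3.141e+00 -2.000e-03 -3.122e+00] Ftool [ 0.53 -0.03 -4.06] Tz tool [0.125 0.029 0.038] open 0.05989177870522507 grip 25.95932811498642 q6 -1.3874774292546124
```

Emit:
{"method": "step_arm", "body": {"motion": [[[0, 0, 0], -0.1], [[0, 0, 0], -0.2], [[0, 0, 0], -0.3], [[0, 0, 0], -0.4], [[0, 0, 0], -0.5], [[0, 0, 0], -0.6], [[0, 0, 0], -0.7], [[0, 0, 0], -0.8], [[0, 0, 0], -0.9], [[0, 0, 0], -0.9]]}}

```text
time: 7.12
tool_pos: [0.5256, 0.186, 0.1105]
tool_rot: [3.141, -0.001, -2.224]
contact_force: [-1.0, -2.0, 4.0]
opening: 0.0597
grip_force: 26.0
```

```bash
python3 -c "
from h import *
st()"
```

```text
t 7.125 pos [0.5256 0.186  0.1105] rot [ 3.141e+00 -1.000e-03 -2.224e+00] Ftool [ 2.17 -0.44 -4.01] Tz tool [ 0.063  0.016 -0.024] open 0.059729811691623724 grip 25.95784842967987 q6 -2.285948059953743
```

Emit:
{"method": "step_arm", "body": {"motion": [[[0, 0, -0.1], 0], [[0, 0, -0.3], 0], [[0, 0, -0.7], 0], [[0, 0, -1.2], 0], [[0, 0, -1.5], 0], [[0, 0, -1.5], 0], [[0, 0, -1.5], 0]]}}

```text
time: 8.0
tool_pos: [0.5253, 0.186, 0.1997]
tool_rot: [3.141, -0.001, -2.222]
contact_force: [-1.3, -0.3, -1.6]
opening: 0.0597
grip_force: 25.9
```

Run:
```python
from h import *
st(); save("w3","wrist")
b=[.445,.356,.116]; print(proj("w3",[b,[.5262,.1866,.116]]))
go([.445,.356,.2],4.45-2*np.pi)
```

```text
t 8.0 pos [0.5253 0.186  0.1997] rot [ 3.141e+00 -1.000e-03 -2.222e+00] Ftool [1.05 0.8  1.6 ] Tz tool [-0.049 -0.146  0.028] open 0.05971577141582553 grip 25.94037562608719 q6 -2.287823655460187
[[505.67788534 303.74752302]
 [316.63076876 212.91438008]]
t 8.05 shift [-1.443  2.781 -0.007] spin -0.38849916032374665 pos [0.5253 0.186  0.1995] rot [ 3.1402e+00 -1.6000e-03 -2.2217e+00]
```

View pics/w3.png

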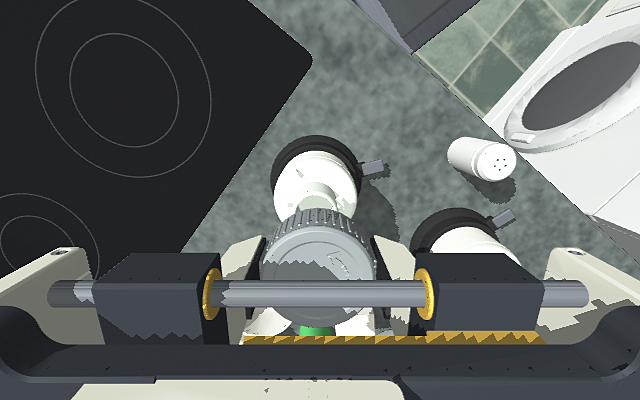

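Run:
```python
from h import *
f=lambda u,v,z: atz("side0",210+u/3.81,165+v/3.81,z)
print("jar side: left,front,right",f(358,140,0),f(440,182,0),f(525,140,0))
print("jar w1", [atz("w1",u,v,0) for u,v in [(462,190),(480,228),(478,158)]])
```

```text
jar side: left,front,right [0.54069111 0.48769116 0.        ] [0.59086461 0.42351956 0.        ] [0.65625789 0.47250388 0.        ]
jar w1 [array([0.58055846, 0.41754414, 0.        ]), array([0.65276194, 0.42925122, 0.        ]), array([0.54114801, 0.4512338 , 0.        ])]
```

Emit:
{"method": "step_arm", "body": {"motion": [[[-0.4, 0, 0], 0], [[-0.75, 0, 0], 0], [[-0.75, 0, 0], 0], [[-0.75, 0, 0], 0]]}}

```text
time: 8.55
tool_pos: [0.5525, 0.2214, 0.1996]
tool_rot: [3.141, -0.002, -2.221]
contact_force: [0.6, -0.2, -1.1]
opening: 0.0599
grip_force: 25.9
```

Run:
```python
from h import *
st(); save("wa","wrist"); print(robot.observe()["tool_pos"],robot.observe()["tool_rot"])
Rt=R.from_euler('xyz',robot.observe()["tool_rot"]).as_matrix()
print(Rt.T@np.array([-.083,.170,0])/.06)
```

```text
t 8.55 pos [0.5525 0.2214 0.1996] rot [ 3.141e+00 -2.000e-03 -2.221e+00] Ftool [-0.23 -0.56  1.1 ] Tz tool [-0.05  -0.136 -0.002] open 0.059861419542828725 grip 25.94047576189041 q6 -2.23829231943783
[0.55253052 0.22130546 0.19991806] [ 3.14077867e+00 -1.46268222e-03 -2.22167305e+00]
[-1.41592537e+00  2.81718728e+00  2.22105824e-04]
```

Emit:
{"method": "step_arm", "body": {"motion": [[[-0.28, 0.56, 0], 0], [[-0.57, 1.13, 0], 0], [[-0.85, 1.69, 0], 0], [[-1.13, 2.25, 0], 0], [[-1.42, 2.82, 0], 0], [[-1.42, 2.82, 0], 0], [[-1.42, 2.82, 0], 0], [[-1.42, 2.82, 0], 0]]}}

```text
time: 9.6
tool_pos: [0.4707, 0.391, 0.2005]
tool_rot: [-3.141, -0.0, -2.223]
contact_force: [0.7, 0.6, -1.7]
opening: 0.0597
grip_force: 25.9
```

Run:
```python
from h import *
st(); save("wb","wrist"); print(robot.observe()["tool_pos"],robot.observe()["tool_rot"])
o=[cv2.resize(cv2.imread(f"pics/{n}.png")[85:235,255:385],(390*1,450),interpolation=cv2.INTER_CUBIC) for n in ("wa","wb")]
cv2.imwrite("pics/ab.png",np.hstack(o))
```

```text
t 9.6 pos [0.4707 0.391  0.2005] rot [-3.141 -0.    -2.223] Ftool [-0.89 -0.17  1.71] Tz tool [-0.061 -0.158 -0.009] open 0.05973288442791039 grip 25.94040870666504 q6 -1.921211383264516
[0.47076669 0.39108852 0.20055533] [-3.14134752e+00 -1.35925413e-04 -2.22295122e+00]
```

View pics/ab.png

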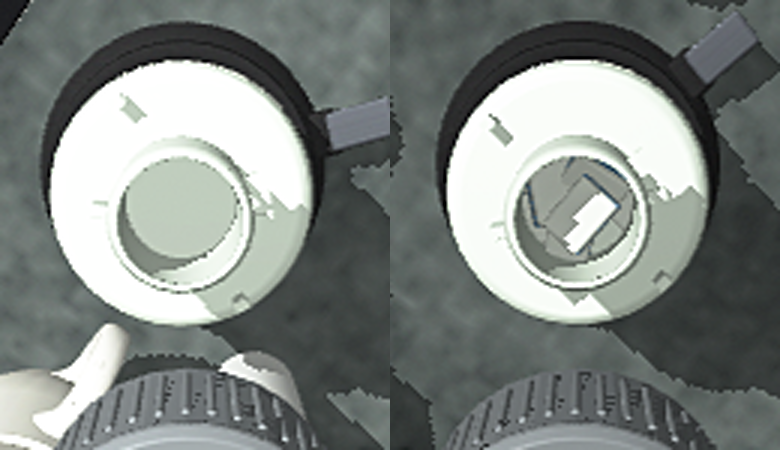

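```bash
python3 -c "
from h import *
go([.4422,.3565,.118])"
```

```text
t 9.65 shift [0.747 0.029 1.376] spin None pos [0.4708 0.3911 0.2006] rot [-3.1413e+00 -1.0000e-04 -2.2230e+00]
```

Emit:
{"method": "step_arm", "body": {"motion": [[[0.4, 0.03, 0], 0], [[0.75, 0.03, 0], 0], [[0.75, 0.03, 0], 0], [[0.75, 0.03, 0.4], 0], [[0.75, 0.03, 0.8], 0], [[0.75, 0.03, 1.0], 0], [[0.75, 0.03, 1.0], 0]]}}

```text
time: 10.52
tool_pos: [0.4417, 0.3574, 0.1398]
tool_rot: [3.141, -0.001, -2.222]
contact_force: [-0.3, 0.3, -0.3]
opening: 0.0599
grip_force: 25.9
```

```bash
python3 -c "
from h import *
st()
go([.4422,.3565,.114])"
```

```text
t 10.525 pos [0.4417 0.3574 0.1398] rot [ 3.141e+00 -1.000e-03 -2.222e+00] Ftool [-0.06  0.48  0.27] Tz tool [-0.002 -0.156  0.002] open 0.059928697064415816 grip 25.94055086374283 q6 -1.9451617731704756
t 10.525 shift [ 0.006 -0.016  0.431] spin None pos [0.4417 0.3574 0.1398] rot [ 3.1412e+00 -1.2000e-03 -2.2217e+00]
```

Emit:
{"method": "step_arm", "body": {"motion": [[[0, -0.01, 0.1], 0], [[0, -0.01, 0.2], 0], [[0, -0.01, 0.28], 0], [[0, -0.01, 0.34], 0], [[0, -0.01, 0.4], 0], [[0, -0.01, 0.43], 0], [[0, -0.01, 0.43], 0]]}}

```text
time: 11.4
tool_pos: [0.4422, 0.3571, 0.1146]
tool_rot: [-3.141, 0.0, -2.221]
contact_force: [1.8, 0.2, -3.1]
opening: 0.0599
grip_force: 25.9
```

```bash
python3 -c "
from h import *
st()"
```

```text
t 11.4 pos [0.4422 0.3571 0.1146] rot [-3.141  0.    -2.221] Ftool [-1.24 -1.35  3.05] Tz tool [ 0.196 -0.38   0.028] open 0.059880196508788314 grip 25.932576656341553 q6 -1.9462245432061889
```

Emit:
{"method": "step_arm", "body": {"motion": [[[0, 0, 0.03], 0], [[0, 0, 0.06], 0], [[0, 0, 0.085], 0], [[0, 0, 0.085], 0]]}}

```text
time: 11.9
tool_pos: [0.4422, 0.3572, 0.11]
tool_rot: [-3.141, 0.001, -2.221]
contact_force: [1.3, 0.5, 4.7]
opening: 0.0594
grip_force: 26.0
```

```bash
python3 -c "
from h import *
st()"
```

```text
t 11.9 pos [0.4422 0.3572 0.11  ] rot [-3.141e+00  1.000e-03 -2.221e+00] Ftool [-1.23 -0.72 -4.67] Tz tool [ 0.233 -0.163 -0.021] open 0.05939728936244928 grip 25.953469276428223 q6 -1.946178697050924
```

Emit:
{"method": "step_arm", "body": {"motion": [[[0, 0, 0], 0.08], [[0, 0, 0], 0.16], [[0, 0, 0], 0.24], [[0, 0, 0], 0.32], [[0, 0, 0], 0.4], [[0, 0, 0], 0.48], [[0, 0, 0], 0.56], [[0, 0, 0], 0.64], [[0, 0, 0], 0.72], [[0, 0, 0], 0.72]]}}

```text
time: 13.15
tool_pos: [0.4422, 0.357, 0.11]
tool_rot: [-3.141, 0.001, -2.942]
contact_force: [0.6, -0.9, 4.9]
opening: 0.0603
grip_force: 25.9
```

```bash
python3 -c "
from h import *
st()"
```

```text
t 13.15 pos [0.4422 0.357  0.11  ] rot [-3.141e+00  1.000e-03 -2.942e+00] Ftool [-0.43 -0.96 -4.92] Tz tool [ 0.298 -0.218  0.067] open 0.06027264584890006 grip 25.94391703605652 q6 -1.2252715259934304
```

Emit:
{"method": "step_arm", "body": {"motion": [[[0, 0, 0], 0.05], [[0, 0, 0], 0.1], [[0, 0, 0], 0.15], [[0, 0, 0], 0.15]]}}

```text
time: 13.65
tool_pos: [0.4422, 0.3571, 0.11]
tool_rot: [3.142, 0.001, -3.091]
contact_force: [1.3, -1.1, 5.3]
opening: 0.0596
grip_force: 25.9
```

Emit:
{"method": "step_arm", "body": {"motion": [[[0, 0, 0], 0.02], [[0, 0, 0], 0.04], [[0, 0, 0], 0.04]]}}

```text
time: 14.02
tool_pos: [0.4422, 0.357, 0.1099]
tool_rot: [-3.141, 0.001, -3.131]
contact_force: [0.6, -1.2, 5.7]
opening: 0.0598
grip_force: 26.0
```

```bash
python3 -c "
from h import *
st()"
```

```text
t 14.025 pos [0.4422 0.357  0.1099] rot [-3.141e+00  1.000e-03 -3.131e+00] Ftool [-0.63 -1.19 -5.74] Tz tool [ 0.271 -0.28  -0.044] open 0.05982598551356541 grip 25.950303375720978 q6 -1.036830771874062
```

Emit:
{"method": "step_arm", "body": {"motion": [[[0, 0, 0], 0.015], [[0, 0, 0], 0.03], [[0, 0, 0], 0.03]]}}

```text
time: 14.4
tool_pos: [0.4422, 0.357, 0.1099]
tool_rot: [-3.142, 0.001, 3.122]
contact_force: [1.2, -1.4, 5.6]
opening: 0.0598
grip_force: 26.0
```

```bash
python3 -c "
from h import *
st()"
```

```text
t 14.4 pos [0.4422 0.357  0.1099] rot [-3.142e+00  1.000e-03  3.122e+00] Ftool [-1.27 -1.39 -5.6 ] Tz tool [ 0.203 -0.379 -0.057] open 0.059803589226922506 grip 25.950697660446167 q6 -1.0068267703281788
```

Emit:
{"method": "step_arm", "body": {"motion": [[[0, 0, 0], 0.015], [[0, 0, 0], 0.03], [[0, 0, 0], 0.03]]}}

```text
time: 14.78
tool_pos: [0.4422, 0.3571, 0.1099]
tool_rot: [3.142, 0.001, 3.093]
contact_force: [0.7, -0.2, 6.0]
opening: 0.0601
grip_force: 26.0
```

```bash
python3 -c "
from h import *
st()"
```

```text
t 14.775 pos [0.4422 0.3571 0.1099] rot [3.142e+00 1.000e-03 3.093e+00] Ftool [-0.67 -0.16 -6.  ] Tz tool [ 0.209 -0.332 -0.03 ] open 0.06011481489403094 grip 25.950838029384613 q6 -0.9769032012087077
```

Emit:
{"method": "step_arm", "body": {"motion": [[[0, 0, 0], 0.015], [[0, 0, 0], 0.03], [[0, 0, 0], 0.03]]}}

```text
time: 15.15
tool_pos: [0.4422, 0.3571, 0.1099]
tool_rot: [3.141, 0.001, 3.062]
contact_force: [1.3, -1.2, 5.3]
opening: 0.0597
grip_force: 26.0
```

```bash
python3 -c "
from h import *
st()"
```

```text
t 15.15 pos [0.4422 0.3571 0.1099] rot [3.141e+00 1.000e-03 3.062e+00] Ftool [-1.38 -1.09 -5.33] Tz tool [ 0.18  -0.344 -0.033] open 0.059721364463247585 grip 25.950477719306946 q6 -0.9468449990830272
```

Emit:
{"method": "step_arm", "body": {"motion": [[[0, 0, 0], 0.015], [[0, 0, 0], 0.03], [[0, 0, 0], 0.03]]}}

```text
time: 15.52
tool_pos: [0.4422, 0.357, 0.1099]
tool_rot: [-3.142, 0.001, 3.033]
contact_force: [1.2, -0.4, 5.8]
opening: 0.0599
grip_force: 26.0
```

```bash
python3 -c "
from h import *
st()"
```

```text
t 15.525 pos [0.4422 0.357  0.1099] rot [-3.142e+00  1.000e-03  3.033e+00] Ftool [-1.24 -0.3  -5.77] Tz tool [ 0.245 -0.28  -0.116] open 0.05987574533428759 grip 25.959348678588867 q6 -0.9169468667740992
```

Emit:
{"method": "step_arm", "body": {"motion": [[[0, 0, 0], 0.008], [[0, 0, 0], 0.016], [[0, 0, 0], 0.016]]}}

```text
time: 15.9
tool_pos: [0.4421, 0.3569, 0.1099]
tool_rot: [-3.141, 0.0, 3.017]
contact_force: [0.9, -1.8, 5.0]
opening: 0.0594
grip_force: 26.0
```

```bash
python3 -c "
from h import *
st()"
```

```text
t 15.9 pos [0.4421 0.3569 0.1099] rot [-3.141  0.     3.017] Ftool [-1.1  -1.67 -5.04] Tz tool [ 0.265 -0.296 -0.142] open 0.059429970367141344 grip 25.964973270893097 q6 -0.9010926511781359
```

Emit:
{"method": "step_arm", "body": {"motion": [[[0, 0, 0], 0.008], [[0, 0, 0], 0.016], [[0, 0, 0], 0.016]]}}

```text
time: 16.27
tool_pos: [0.442, 0.3567, 0.1099]
tool_rot: [-3.141, 0.0, 3.001]
contact_force: [0.8, -3.7, 4.9]
opening: 0.0596
grip_force: 26.0
```

```bash
python3 -c "
from h import *
st()"
```

```text
t 16.275 pos [0.442  0.3567 0.1099] rot [-3.141  0.     3.001] Ftool [-1.29 -3.52 -4.87] Tz tool [ 0.391 -0.25  -0.18 ] open 0.05964358093200652 grip 25.97512722015381 q6 -0.885168753948421
```

Emit:
{"method": "step_arm", "body": {"motion": [[[0, 0, 0], 0.01], [[0, 0, 0], 0.02], [[0, 0, 0], 0.02]]}}

```text
time: 16.65
tool_pos: [0.442, 0.3568, 0.1099]
tool_rot: [-3.141, 0.0, 2.982]
contact_force: [1.0, -2.0, 5.6]
opening: 0.0599
grip_force: 26.0
```

```bash
python3 -c "
from h import *
st()"
```

```text
t 16.65 pos [0.442  0.3568 0.1099] rot [-3.141  0.     2.982] Ftool [-1.3  -1.78 -5.63] Tz tool [ 0.336 -0.273 -0.45 ] open 0.05985339207288653 grip 26.022699773311615 q6 -0.865573349454099
```

Emit:
{"method": "step_arm", "body": {"motion": [[[0, 0.0, 0], -0.006], [[0, 0.0, 0], -0.006]]}}

```text
time: 16.9
tool_pos: [0.442, 0.3568, 0.1099]
tool_rot: [-3.141, 0.0, 2.987]
contact_force: [0.6, -2.5, 6.3]
opening: 0.0596
grip_force: 26.0
```

```bash
python3 -c "
from h import *
st()"
```

```text
t 16.9 pos [0.442  0.3568 0.1099] rot [-3.141  0.     2.987] Ftool [-0.96 -2.42 -6.26] Tz tool [ 0.338 -0.308 -0.334] open 0.05963465019441402 grip 26.00125104188919 q6 -0.8715605186204567
```

Stop felt at 0.33 N m. I'll ease the grip to 3 N first, to feel whether the tabs spring out, then open.

Emit:
{"method": "step_arm", "body": {"motion": [[[0, 0, 0], 0], [[0, 0, 0], 0], [[0, 0, 0], 0]], "squeeze": 4}}

```text
time: 17.27
tool_pos: [0.4414, 0.3568, 0.1091]
tool_rot: [-3.14, -0.001, 2.986]
contact_force: [-1.6, -1.9, 0.3]
opening: 0.0691
grip_force: 4.0
```

```bash
python3 -c "
from h import *
st()"
```

```text
t 17.275 pos [0.4414 0.3568 0.1091] rot [-3.140e+00 -1.000e-03  2.986e+00] Ftool [ 1.27 -2.12 -0.33] Tz tool [ 0.275 -0.001 -0.007] open 0.06911354860574151 grip 4.000050947070122 q6 -0.8703614804284878
```

Emit:
{"method": "step_arm", "body": {"motion": [[[0, 0, 0], 0], [[0, 0, 0], 0], [[0, 0, -0.3], 0], [[0, 0, -1.0], 0], [[0, 0, -1.9], 0], [[-0.5, 0, -2.5], 0], [[-0.7, 0, -2.5], 0], [[-0.7, 0, -2.5], 0], [[-0.7, 0, -2.5], 0]], "hand": 0}}

```text
time: 18.4
tool_pos: [0.4824, 0.3504, 0.2579]
tool_rot: [-3.14, -0.003, 2.986]
contact_force: [-0.5, 0.2, -1.1]
opening: 0.0921
grip_force: 0.0
```

Run:
```python
from h import *
st(); save("w9","wrist"); save("s9","side")
p=proj("w9",[.442,.357,.11]); q=proj("s9",[.442,.357,.11]); print(p,q)
def crop(n,p,w,k):
    a=cv2.imread(f"pics/{n}.png"); x=int(np.clip(p[0]-w,0,640-2*w)); y=int(np.clip(p[1]-w,0,400-2*w)); return cv2.resize(a[y:y+2*w,x:x+2*w],(400,400),interpolation=cv2.INTER_CUBIC)
cv2.imwrite("pics/fin.png",np.hstack([crop("w9",p,60,1),crop("s9",q,35,1)]))
```

```text
t 18.4 pos [0.4824 0.3504 0.2579] rot [-3.140e+00 -3.000e-03  2.986e+00] Ftool [0.53 0.11 1.13] Tz tool [-0.065 -0.14   0.018] open 0.09214836134469684 grip 0.0 q6 -0.9155270170145172
[316.74936263 150.76531114] [264.77252376 190.94823469]
```

View pics/fin.png

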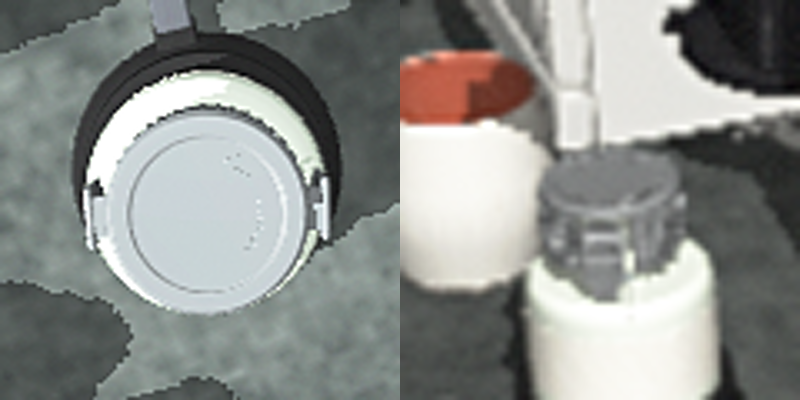

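The cap sits level and centred, with both tabs standing out. In the side crop the tooth at (600,280) lies just clockwise of the bright rib at (630,270), which is the locked position.

```bash
python3 -c "
from h import *
print(robot.hand_in())"
```

```text
the job is handed in; nothing more can be done
None
```

I moved the cap from the empty tub to the refill tub, turned it to its stop (eased back to about 0.33 N m after a brief 0.45), saw both tabs sprung out and the cap locked in the final pictures, and handed the job in at about 18 s; no verdict was returned.

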